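Load the cap press and work its guarded lever

ROBOT

A 6-joint arm with a two-finger parallel gripper is mounted at the origin on a cart in front of the work surface, level with it; the furniture and walls round the work are solid. World frame = base frame: x ahead of the robot, y to its left, z up, the work surface at z = 0. Lengths are in mm, angles in rad, forces in N, time in s.
With the tool pointing down it reaches from about 350 to 875 mm from the base axis. Payload 4.2 kg.
Tool frame: the origin (TCP) lies midway between the tips of the shut fingers; the grasp point (between the pads) lies 19 mm behind it; z points along the fingers, y is the direction in which the jaws open and shut (so a half turn about z gives the same grasp; the last joint's range is limited). The gripper opens to 85 mm and grips with 20 to 120 N. Pads are 22 mm wide; open, the fingers measure 114 mm over their backs; the gripper's body (76 mm by 85 mm) begins 54 mm behind the grasp point. The pads swing forward as they close: fully open they stand 13 mm farther back than shut.
Start: joints at [1.554, 0.385, 0.008, 0, -1.194, -0.259], TCP at [170.166, 601.367, 231.312] pointing down, gripper open.
Joint ranges: [-3.14, 3.14], [-1.21, 2.06], [-1.07, 1.41], [-3.16, 2.05], [-2.99, -0.16], [-3.1, 3.1]. Speed limits (rad/s): [2.79, 2.79, 3.14, 3.14, 3.14, 3.14].

INTERFACE

Orientations are given as a unit quaternion [x, y, z, w].
In Python, from bench import read_state, get_image, job_done, search_frame, regions_of gives the robot as it stands.
- The arm moves only by the tool servo_tool, never from a script. Its arguments are lists of equal length, an entry for each row: "turn": the turn, a rotation vector about the world's x, y, z in rad, a list of three; "dp": the shift along the world's x, y, z in m, a list of three; "fingers": the finger opening in m, from 0 to 0.0854. In form: {"turn": [[rx, ry, rz], ...], "dp": [[tx, ty, tz], ...], "fingers": [fingers, ...]}. A call has exactly 5 rows; each row shifts and turns the pose as measured when the row begins; what a row does not reach is not made up. A row lasts 1/8 s, in which the tool goes at most 62.5 mm and 10.7 degrees, less where a joint would pass 70% of its speed; a pose out of reach is approached as far as the arm can. A call is refused whole if a number of a shift passes 0.0625 or a number of a turn 0.188, either way. A call with a gripper value outside its range is refused whole. The fingers move at their own pace and stop on an object; the grip force is fixed at half the most. Time passes only in rows, so rows that do not move let the fingers close, or fill a call up. It gives the time, the measured TCP pose, the force and the opening at its end, in the units of the state.
- read_state(): the state, without advancing time (a new reading comes with each control period).
- get_image(name): name is "scene" or "top"; returns a dict with "img" (384x512x3 uint8, red, green, blue), "vfov" (degrees; the focal length in pixels is half the picture's height over the tangent of half this angle, whatever the lens; pixels are square), "cx", "cy" (the principal point, pixels), "world_from_camera" (4x4, takes a point from camera to world coordinates). Camera axes: x right, y down, z forward; pixel columns grow to the right and rows downward; lengths in mm; the calibration is good to about 2 mm. A picture is of the moment at which its call begins. There is no depth.
- job_done(): hands the job in, once; it reports no verdict.
Trained networks look in the newest picture that a camera, given by its name, has taken for a name from the list of things; names that differ only in an ending like _2 or _b are one class to them, and where a whole thing is asked for, a point or a joint stands for the part that bears it (a point fixed in the world has none). Each returns a list of dicts, best first, with "score" (0 to 1); they miss things now and then, are a little off and sometimes report something else, mostly with a low value. They report only what shows in the picture. A call takes as long as a camera call. They do not tell look-alikes from the thing itself.
- search_frame(query, camera): "box" ([left, top, width, height] in pixels, round what is visible of it).
- regions_of(query, camera): "region" (384x512 bool, what is visible of it) and "box" ([left, top, width, height] in pixels, round what is visible of it).
The state is a dict: "clock": time; "joints": joint angles; "joint_vel": joint speeds; "joint_efforts": joint torques, N m; "position": TCP position; "ee_rot": TCP orientation; "contact_force": force on the tool from outside, world axes, zero at the start; "wrist_torque": the same for the moment, N m; "gripper_width": finger opening in mm.
Only numpy, scipy, OpenCV 4.12 (cv2) and the standard library are available. Lean on these libraries where they do the work, as an engineer would, in place of code of your own. Each camera call takes 0.05 s, during which the arm holds its last target. There are 200 camera calls.

TASK

With the fingertips, push the grey sled with its vials along its bed until it is fully home against the stop under the press; push it, do not lift it. Then reach down through the window of the white guard and press the black lever paddle all the way down, hold it down for about a second and let it come back up. Do not press the lever before the sled is home, do not touch the guard, and leave the sled home and the other things where they stand.

Things in the scene. Friction and masses are not known exactly. Their poses are not given: they have to be found in the camera images.
- ram_axis (a point): Point on the top of the press bed (8 mm above the table), straight under the press ram. Its axes are those of the fixed grey-painted press: x from the press front (robot side) to its back, y along the bed to its open end, where the sled sticks out (robot's left), z up.
- press: The fixed press; origin on the table under ram_axis, same axes. Aluminium bed 110 mm wide (x), from y = -90 to +300 mm, 8 mm thick; two rails along y stand 12 mm above it. The press head above the bed spans y = -40 to +40 mm and ends 115 mm above the table. A steel stop on the bed ends the sled's way.
- sled: Loose grey sled (about 0.3 kg) with a white holder of coloured-capped vials; slides along y between the rails, 2 mm play. Origin: underside, below the middle of the vials; axes parallel to the press. Plate 72 mm wide, y = -45 to +170 mm. Fully home, against the stop, its origin lies on ram_axis (within about 2 mm); it starts 50 to 100 mm out at +y and goes home to -y.
- push_face (a point): Centre of the outer (+y) face of the sled's upright end plate: the face to push to -y. The plate is 70 mm wide (x), 12 mm thick, from 27 mm below this point to 27 mm above it (71 mm above the table). Fully home this face is 170 mm from ram_axis along y, some 90 mm outside the guard.
- window (a point): Centre of the window in the guard's top sheet, at the sheet's upper face, 168 mm above the table; axes parallel to the press. Window 80 mm (x) by 90 mm (y), sheet 4 mm thick all round it, reaching 66 mm to -x, 121 mm to +x and 75 mm to either y side of this point. The window centre lies up to 10 mm off the paddle centre in x and y.
- guard: The whole guard: a fixed white sheet with a window, on four posts standing over the press; origin on the table under the window centre. Must not be touched.
- paddle_top (a point): Centre of the upper face of the black lever paddle under the window, 34 mm (x) by 44 mm (y), 9 mm thick; moves with the lever. At rest about 156 mm above the table, some 12 mm below the sheet's upper face; fully down about 27 mm lower, having moved almost straight down.
- lever (a joint): Lever angle in rad: 0 at rest (up), 0.25 fully down at its stop. Hinged 110 mm behind the paddle (towards press +x), sprung back to 0; the push on the paddle is about 3 N at rest and about 6 N fully down.
- vial_a: White-capped vial, 28 mm across, 54 mm tall, standing in front of the bed; origin under its centre. Bystander.
- vial_b: Brown vial with dark cap, 25 mm across, 54 mm tall, standing in front of the bed; origin under its centre. Bystander.
- tip_rack: Tip box with green rack plate, 86x122x64 mm, origin under its centre. Bystander.
- amber_tape: Roll of tan tape lying flat, 96 mm across, 25 mm high, origin under its centre. Bystander.
- tubes: Blue tube rack with capped tubes, 69x138x85 mm, origin under its centre. Bystander.
- trough: White reagent trough, 46x92x24 mm, origin under its centre. Bystander.
There are look-alikes about, which are no part of the job. There is more than one size of the sled; the job needs the largest.

How it is judged:
By the outcome, as a careful person would: the job done as asked, in the order asked, and still so for the second after the job is handed in, with the robot touching nothing.
It also fails if it takes over 51 s, if anything falls off the work surface, if the arm or the gripper's body presses on something with over 40 N, if the wrist force passes 120 N, or if a joint passes its speed limit or range.

## Working session

There is one attempt and no reset: what is moved stays moved. The work goes in short steps, Python scripts to look and compute and a tool call to move; the robot and the scene stay as the last step left them, time stands still between calls to the robot, and variables do not carry over. Pictures are saved under pics/ and viewed, about 8 in all and at most 12, crops included, and the job is handed in when it is done.

Besides the shell and the picture viewer there is one more tool, called after "Emit:" by a JSON object that holds its "name" and its "arguments", one argument or row to a line. servo_tool: Moves the arm, as the interface text tells. Its arguments: {"type":"object","properties":{"turn":{"type":"array","items":{"type":"array","items":{"type":"number"}}},"dp":{"type":"array","items":{"type":"array","items":{"type":"number"}}},"fingers":{"type":"array","items":{"type":"number"}}},"required":["turn","dp","fingers"]}

```bash
mkdir -p pics
cat > h.py <<'E'
import numpy as np, cv2
from bench import *
def save(n,f):
    d=get_image(n); cv2.imwrite(f,d["img"][:,:,::-1]); return d
def K(d):
    f=192/np.tan(np.radians(d["vfov"])/2); return f,d["cx"],d["cy"]
def ray(d,u,v,z):
    f,cx,cy=K(d); T=np.array(d["world_from_camera"]); r=T[:3,:3]@np.array([(u-cx)/f,(v-cy)/f,1]); o=T[:3,3]
    return o+r*(z-o[2])/r[2]
def proj(d,p):
    f,cx,cy=K(d); T=np.array(d["world_from_camera"]); c=T[:3,:3].T@(np.array(p)-T[:3,3]); return np.array([cx+f*c[0]/c[2],cy+f*c[1]/c[2]])
E
python3 - <<'E'
from h import *
for n in("top","scene"):
    d=save(n,f"pics/{n}0.png"); print(n,d["vfov"],d["cx"],d["cy"],np.round(d["world_from_camera"],3).tolist())
    for q in("sled","guard","paddle_top","press"):
        print(q,[(round(r["score"],2),r["box"]) for r in search_frame(q,n)][:4])
print(read_state())
E
```

```text
top 56.813216127982756 254.72685994329808 192.16335290829227 [[0.001, -0.999, 0.046, 444.101], [-1.0, 0.0, 0.023, 29.194], [-0.023, -0.046, -0.999, 1438.278], [0.0, 0.0, 0.0, 1.0]]
sled [(0.67, [248.9, 183.5, 44.5, 18.4]), (0.67, [191.8, 123.2, 20.4, 40.3]), (0.58, [203.5, 203.5, 18.3, 40.9])]
guard [(0.76, [288.3, 167.3, 51.3, 50.0])]
paddle_top [(0.71, [313.9, 185.5, 5.0, 18.0]), (0.23, [248.2, 181.8, 45.7, 21.7])]
press [(0.8, [235.8, 178.2, 94.1, 26.8]), (0.38, [350.5, 147.4, 19.7, 23.5])]
scene 57.65534084169062 253.77509130709927 189.40523187618254 [[0.789, -0.438, 0.43, 17.015], [-0.614, -0.555, 0.561, -549.443], [-0.007, -0.707, -0.707, 903.89], [0.0, 0.0, 0.0, 1.0]]
sled [(0.92, [246.6, 142.5, 39.3, 24.2]), (0.89, [243.9, 193.0, 60.5, 58.5]), (0.78, [177.3, 179.7, 49.8, 30.8])]
guard [(0.81, [265.6, 194.4, 89.4, 103.7])]
paddle_top [(0.75, [295.9, 221.6, 24.4, 20.1])]
press [(0.98, [234.8, 203.7, 105.7, 80.3]), (0.62, [200.5, 132.2, 34.6, 29.8]), (0.24, [293.2, 220.0, 30.1, 20.6])]
{'clock': 0.5, 'joints': array([ 1.55363973e+00,  3.84735531e-01,  7.82350652e-03, -3.54932967e-05,
       -1.19402718e+00, -2.58606523e-01]), 'joint_vel': array([ 0.00179612, -0.00217079,  0.00094444,  0.00014702, -0.00104145,
       -0.0004563 ]), 'joint_efforts': array([-4.07186908e-04, -3.91687810e+01,  1.88440382e+01,  4.18703109e+00,
       -7.65819514e-04, -1.25397388e-06]), 'position': array([170.13151707, 601.33203048, 231.25533707]), 'ee_rot': array([ 9.90508488e-01, -1.37451557e-01, -7.77779604e-06,  7.29060293e-05]), 'contact_force': array([0.81207692, 0.38794843, 0.60846477]), 'wrist_torque': array([ 0.00918599,  0.00038116, -0.02190244]), 'gripper_width': 85.2985167458115}
```

View pics/top0.png

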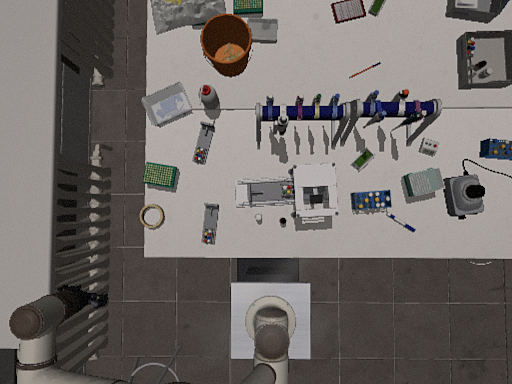

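View pics/scene0.png

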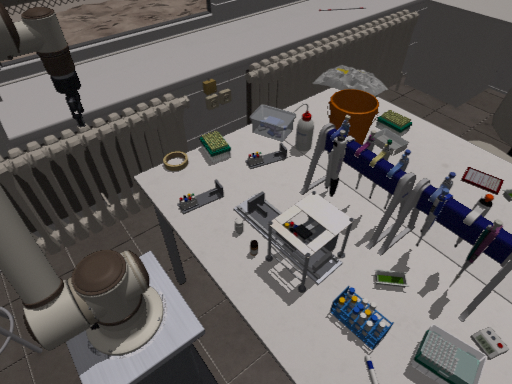

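The press with its sled sits around top pixel (285,190); two smaller sled look-alikes lie loose at (203,143) and (211,223). Next I'll zoom in on the press.

Run:
```python
from h import *
a=cv2.imread("pics/top0.png")[155:230,225:345]; cv2.imwrite("pics/c1.png",cv2.resize(a,None,fx=6.6,fy=6.6,interpolation=cv2.INTER_CUBIC))
a=cv2.imread("pics/scene0.png")[180:300,225:365]; cv2.imwrite("pics/c2.png",cv2.resize(a,None,fx=5,fy=5,interpolation=cv2.INTER_CUBIC))
```

```text
(no output)
```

View pics/c1.png

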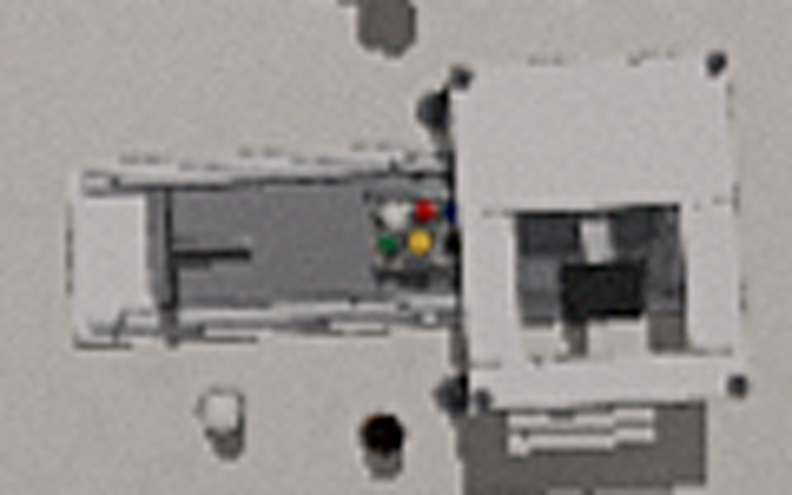

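View pics/c2.png

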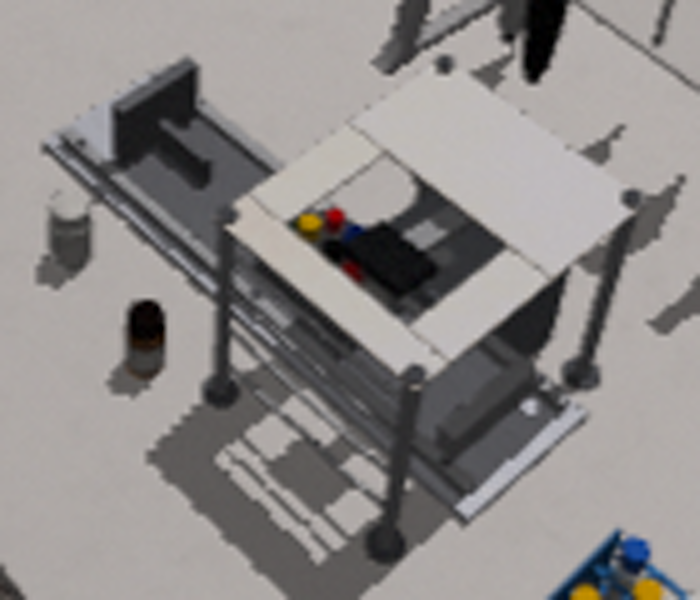

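The crops show the bed's open end at top-crop (72,170)-(75,345), the end plate at X≈150-172, the guard window at (515-690, 205-357) and the paddle at (562-643, 262-318). I'll fit press, sled, guard and paddle jointly from both views.

```bash
cat > fit.py <<'E'
from h import *
from scipy.optimize import least_squares
D={n:get_image(n) for n in("top","scene")}
def px(n,X,Y): return np.array([(X+.5)/6.6-.5+225,(Y+.5)/6.6-.5+155]) if n=="top" else np.array([(X+.5)/5-.5+225,(Y+.5)/5-.5+180])
O=[]
def add(g,n,X,Y,p): O.append((g,n,px(n,X,Y),np.array(p,float)))
for n,L in dict(top=[(72,172),(75,345)],scene=[(43,145),None,(465,520),(587,412)]).items():
    P=[(55,300,8),(-55,300,8)] if n=="top" else [(-55,300,8),0,(-55,-90,8),(55,-90,8)]
    for l,p in zip(L,P):
        if l: add("press",n,*l,p)
G=[(121,75,168),(121,-75,168),(-66,-75,168),(-66,75,168),(40,45,168),(40,-45,168),(-40,-45,168),(-40,45,168)]
for n,L in dict(top=[(455,75),(725,62),(742,388),(470,400),(515,207),(682,205),(690,352),(522,360)],
  scene=[(445,65),(632,198),(415,375),(230,215),(385,152),(505,243),(413,323),(290,222)]).items():
    for l,p in zip(L,G): add("guard",n,*l,p)
B=[(17,22,156),(17,-22,156),(-17,-22,156),(-17,22,156)]
for n,L in dict(top=[(562,262),(643,262),(640,316),(560,316)],scene=[(387,222),(438,262),(402,290),(350,250)]).items():
    for l,p in zip(L,B): add("paddle",n,*l,p)
for l,p in zip([(113,98),(190,58),(198,68),(118,165)],[(-35,170,71),(35,170,71),(35,158,71),(-35,170,17)]): add("sled","scene",*l,p)
for l,p in zip([(150,188),(152,318)],[(35,170,71),(-35,170,71)]): add("sled","top",*l,p)
def parts(v):
    x,y,a,s,gx,gy,bx,by=v; c,sn=np.cos(a),np.sin(a); R=np.array([[c,-sn,0],[sn,c,0],[0,0,1]])
    return R,np.array([x,y,0]),dict(press=[0,0,0],sled=[0,s,0],guard=[gx,gy,0],paddle=[bx,by,0])
def res(v):
    R,t,o=parts(v); return np.concatenate([proj(D[n],R@(p+np.array(o[g]))+t)-q for g,n,q,p in O])
r=least_squares(res,[440,-100,0,70,0,0,0,0],loss="soft_l1"); v=r.x
print(np.round(v,3)); e=res(v).reshape(-1,2)
for o,k in zip(O,e): print(o[0],o[1],o[3],np.round(k,1))
R,t,o=parts(v)
for n,p in dict(push=(0,v[3]+170,44),home=(0,170,44),window=(v[4],v[5],168),paddle=(v[6],v[7],156)).items(): print(n,np.round(R@p+t,1))
E
python3 fit.py
```

```text
[ 5.21006e+02 -1.59775e+02  5.40000e-02  7.65970e+01 -3.55040e+01
  2.31200e+00 -3.98800e+01 -4.37000e-01]
press top [ 55. 300.   8.] [-0.8 -0.6]
press top [-55. 300.   8.] [0.2 0.4]
press scene [-55. 300.   8.] [-0.6 -0.9]
press scene [-55. -90.   8.] [0.1 0.5]
press scene [ 55. -90.   8.] [0.4 0.4]
guard top [121.  75. 168.] [-0.8 -1.4]
guard top [121. -75. 168.] [ 0.2 -1.7]
guard top [-66. -75. 168.] [1.  1.2]
guard top [-66.  75. 168.] [-0.1  1.6]
guard top [ 40.  45. 168.] [-0.2  0.7]
guard top [ 40. -45. 168.] [-0.3 -0.4]
guard top [-40. -45. 168.] [-0.1 -0.3]
guard top [-40.  45. 168.] [ 0.1 -0.1]
guard scene [121.  75. 168.] [-0.  -2.3]
guard scene [121. -75. 168.] [3.5 0.2]
guard scene [-66. -75. 168.] [0.3 2.8]
guard scene [-66.  75. 168.] [-3.4 -0.2]
guard scene [ 40.  45. 168.] [ 0.5 -0.6]
guard scene [ 40. -45. 168.] [1. 0.]
guard scene [-40. -45. 168.] [-1.   0.2]
guard scene [-40.  45. 168.] [-0.9 -0. ]
paddle top [ 17.  22. 156.] [-0.1 -0.3]
paddle top [ 17. -22. 156.] [-0.1 -0.9]
paddle top [-17. -22. 156.] [0.9 0.3]
paddle top [-17.  22. 156.] [0.8 1. ]
paddle scene [ 17.  22. 156.] [-0.3 -1.6]
paddle scene [ 17. -22. 156.] [ 1.4 -0.1]
paddle scene [-17. -22. 156.] [-0.1  1. ]
paddle scene [-17.  22. 156.] [-1.6 -0.8]
sled scene [-35. 170.  71.] [-0.6  1.7]
sled scene [ 35. 170.  71.] [-0.1 -0.3]
sled scene [ 35. 158.  71.] [ 0.7 -0.4]
sled scene [-35. 170.  17.] [-1.3 -0.7]
sled top [ 35. 170.  71.] [0.2 0.1]
sled top [-35. 170.  71.] [ 0.8 -1.5]
push [507.7  86.5  44. ]
home [511.8  10.   44. ]
window [ 485.4 -159.4  168. ]
paddle [ 481.2 -162.4  156. ]
```

Emit:
{"name": "servo_tool", "arguments": {
  "turn": [
    [0,0,0.04],
    [0,0,0.04],
    [0,0,0.04],
    [0,0,0.04],
    [0,0,0.04]
  ],
  "dp": [
    [0.034,-0.045,0],
    [0.034,-0.045,0],
    [0.034,-0.045,0],
    [0.034,-0.045,0],
    [0.034,-0.045,0]
  ],
  "fingers": [0,0,0,0,0]
}}

```text
clock: 1.23
position: [342.1, 372.8, 230.9]
ee_rot: [1.0, -0.031, 0.001, -0.001]
contact_force: [0.1, -0.1, -0.3]
gripper_width: 0.1
```

Emit:
{"name": "servo_tool", "arguments": {
  "turn": [
    [0,0,0.03],
    [0,0,0.03],
    [0,0,0.03],
    [0,0,0.03],
    [0,0,0.03]
  ],
  "dp": [
    [0.034,-0.045,0],
    [0.034,-0.045,0],
    [0.034,-0.045,0],
    [0.034,-0.045,0],
    [0.034,-0.045,0]
  ],
  "fingers": [0,0,0,0,0]
}}

```text
clock: 1.85
position: [516.9, 140.2, 233.2]
ee_rot: [0.999, 0.048, 0.003, -0.003]
contact_force: [0.5, 1.3, -0.6]
gripper_width: 0.2
```

Emit:
{"name": "servo_tool", "arguments": {
  "turn": [
    [0,0,-0.02],
    [0,0,-0.02],
    [0,0,0],
    [0,0,0],
    [0,0,0]
  ],
  "dp": [
    [-0.008,0.006,0],
    [-0.004,0.004,-0.03],
    [0,0,-0.04],
    [0,0,-0.04],
    [0,0,0]
  ],
  "fingers": [0,0,0,0,0]
}}

```text
clock: 2.48
position: [505.9, 148.4, 122.3]
ee_rot: [1.0, 0.023, 0.005, -0.004]
contact_force: [0.3, 0.2, 0.6]
gripper_width: 0.1
```

Run:
```python
from h import *
s=read_state();print(s["position"],s["ee_rot"])
d=save("scene","pics/s1.png"); a=d["img"][130:300,195:365,::-1]
e=save("top","pics/t1.png"); b=e["img"][145:230,220:345,::-1]
a=cv2.resize(a,(400,400),interpolation=2);b=cv2.resize(b,(400,272),interpolation=2)
b=np.vstack([b,np.zeros((128,400,3),np.uint8)]);cv2.imwrite("pics/m1.png",np.hstack([a,b]))
```

```text
[505.86202622 148.43206925 122.34889674] [ 0.99970839  0.02337596  0.00481784 -0.0036723 ]
```

View pics/m1.png

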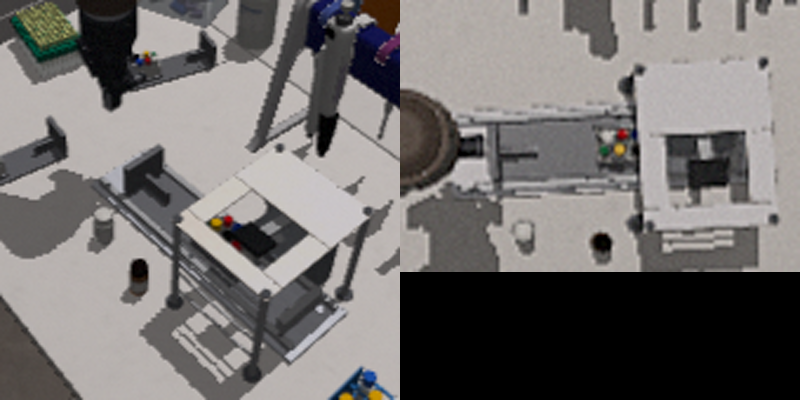

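The fingertips (m1 pixel ~(112,106)) hang just outside the sled's end plate with a clear way down to the push height.

Emit:
{"name": "servo_tool", "arguments": {
  "turn": [
    [0,0,0],
    [0,0,0],
    [0,0,0],
    [0,0,0],
    [0,0,0]
  ],
  "dp": [
    [0,0,-0.036],
    [0,0,-0.034],
    [0,-0.01,0],
    [0,-0.01,0],
    [0,-0.005,0]
  ],
  "fingers": [0,0,0,0,0]
}}

```text
clock: 3.2
position: [516.4, 128.8, 66.6]
ee_rot: [0.999, 0.026, 0.019, -0.011]
contact_force: [0.3, -0.6, 0.7]
gripper_width: -0.2
```

Emit:
{"name": "servo_tool", "arguments": {
  "turn": [
    [0,0,0],
    [0,0,0],
    [0,0,0],
    [0,0,0],
    [0,0,0]
  ],
  "dp": [
    [0,-0.005,0],
    [0,-0.005,0],
    [0,-0.005,0],
    [0,-0.005,0],
    [0,-0.005,0]
  ],
  "fingers": [0,0,0,0,0]
}}

```text
clock: 3.82
position: [517.5, 102.3, 69.0]
ee_rot: [0.999, 0.026, 0.021, -0.012]
contact_force: [1.0, 0.1, -0.4]
gripper_width: -0.2
```

The tool is tilting and not descending fully, so I'm checking joints.

Run:
```python
from h import *
s=read_state();print(np.round(s["joints"],3),s["position"],s["ee_rot"],s["contact_force"])
from scipy.spatial.transform import Rotation as R
print(R.from_quat(s["ee_rot"]).as_matrix().round(3)); q=R.from_quat([np.cos(.027),np.sin(.027),0,0]); print((q*R.from_quat(s["ee_rot"]).inv()).as_rotvec())
```

```text
[ 0.502  0.383 -0.47  -0.002 -0.668  1.122] [517.54234908 102.30072585  69.02690389] [ 0.99936469  0.02597112  0.02144163 -0.01166047] [ 0.97280595  0.12775348 -0.40884362]
[[ 0.998  0.052  0.042]
 [ 0.051 -0.998  0.024]
 [ 0.043 -0.022 -0.999]]
[-0.02447258  0.04224224  0.00203603]
```

Emit:
{"name": "servo_tool", "arguments": {
  "turn": [
    [-0.012,0.021,0],
    [-0.012,0.021,0],
    [0,0,0],
    [0,0,0],
    [0,0,0]
  ],
  "dp": [
    [-0.003,0.008,0],
    [-0.004,0,-0.005],
    [-0.003,0,-0.007],
    [0,0,-0.007],
    [0,0,0]
  ],
  "fingers": [0,0,0,0,0]
}}

```text
clock: 4.45
position: [506.4, 110.9, 47.9]
ee_rot: [1.0, 0.026, -0.002, 0.001]
contact_force: [0.2, 0.1, 0.6]
gripper_width: 0.2
```

Emit:
{"name": "servo_tool", "arguments": {
  "turn": [
    [0,0,0],
    [0,0,0],
    [0,0,0],
    [0,0,0],
    [0,0,0]
  ],
  "dp": [
    [0.0004,-0.008,0],
    [0.0004,-0.008,0],
    [0.0004,-0.008,0],
    [0.0004,-0.008,0],
    [0.0004,-0.008,0]
  ],
  "fingers": [0,0,0,0,0]
}}

```text
clock: 5.08
position: [508.8, 68.6, 48.1]
ee_rot: [1.0, 0.026, -0.002, 0.001]
contact_force: [-0.3, 0.7, -0.3]
gripper_width: 0.1
```

Emit:
{"name": "servo_tool", "arguments": {
  "turn": [
    [0,0,0],
    [0,0,0],
    [0,0,0],
    [0,0,0],
    [0,0,0]
  ],
  "dp": [
    [0.0004,-0.006,0],
    [0.0004,-0.006,0],
    [0.0004,-0.006,0],
    [0.0004,-0.006,0],
    [0,-0.004,0]
  ],
  "fingers": [0,0,0,0,0]
}}

```text
clock: 5.7
position: [510.6, 38.3, 48.2]
ee_rot: [1.0, 0.026, -0.002, 0.0]
contact_force: [-0.1, 1.3, -1.7]
gripper_width: 0.1
```

Expected contact with the stop is near y≈25; creeping on in small steps.

Emit:
{"name": "servo_tool", "arguments": {
  "turn": [
    [0,0,0],
    [0,0,0],
    [0,0,0],
    [0,0,0],
    [0,0,0]
  ],
  "dp": [
    [0,-0.002,0],
    [0,-0.002,0],
    [0,-0.002,0],
    [0,-0.002,0],
    [0,-0.002,0]
  ],
  "fingers": [0,0,0,0,0]
}}

```text
clock: 6.32
position: [510.5, 27.8, 48.2]
ee_rot: [1.0, 0.026, -0.002, 0.0]
contact_force: [0.2, 1.6, -0.8]
gripper_width: 0.3
```

Emit:
{"name": "servo_tool", "arguments": {
  "turn": [
    [0,0,0],
    [0,0,0],
    [0,0,0],
    [0,0,0],
    [0,0,0]
  ],
  "dp": [
    [0,-0.002,0],
    [0,-0.002,0],
    [0,-0.002,0],
    [0,-0.002,0],
    [0,-0.002,0]
  ],
  "fingers": [0,0,0,0,0]
}}

```text
clock: 6.95
position: [513.8, 22.5, 49.5]
ee_rot: [1.0, 0.026, 0.003, -0.003]
contact_force: [-3.4, 12.7, 1.8]
gripper_width: 0.0
```

The force rose to 13 N and the motion stopped at y=22.5, as predicted. Backing off along +y, then up.

Emit:
{"name": "servo_tool", "arguments": {
  "turn": [
    [0,0,0],
    [0,0,0],
    [0,0,0],
    [0,0,0],
    [0,0,0]
  ],
  "dp": [
    [-0.001,0.004,0],
    [-0.001,0.015,0],
    [-0.001,0.02,0.01],
    [-0.002,0.01,0.04],
    [0,0,0.05]
  ],
  "fingers": [0,0,0,0,0]
}}

```text
clock: 7.58
position: [505.2, 72.6, 147.9]
ee_rot: [1.0, 0.026, -0.002, -0.0]
contact_force: [1.1, 0.7, 0.5]
gripper_width: -0.5
```

Emit:
{"name": "servo_tool", "arguments": {
  "turn": [
    [0,0,0],
    [0,0,0],
    [0,0,0],
    [0,0,0],
    [0,0,0]
  ],
  "dp": [
    [0,0.03,0.05],
    [0,0.04,0.04],
    [0,0.04,0],
    [0,0.04,0],
    [0,0,0]
  ],
  "fingers": [0,0,0,0,0]
}}

```text
clock: 8.2
position: [504.9, 228.7, 246.3]
ee_rot: [1.0, 0.026, 0.002, -0.002]
contact_force: [-0.3, -0.0, -0.6]
gripper_width: 0.1
```

Run:
```python
from h import *
from scipy.spatial.transform import Rotation as R
s=read_state();print(s["position"],s["ee_rot"],np.round(s["joints"],3))
q=R.from_quat([np.cos(.027),np.sin(.027),0,0]); print((q*R.from_quat(s["ee_rot"]).inv()).as_rotvec())
d=save("scene","pics/s2.png"); a=d["img"][180:300,225:365,::-1]
e=save("top","pics/t2.png"); b=e["img"][155:230,225:345,::-1]
a=cv2.resize(a,(420,360),interpolation=2);b=cv2.resize(b,(380,238),interpolation=2)
b=np.vstack([b,np.zeros((122,380,3),np.uint8)]);cv2.imwrite("pics/m2.png",np.hstack([a,b]))
x,y,t=521.0,-159.8,.054
for off in(0,5):
  for p in[(-35,170+off,71),(35,170+off,71)]:
    w=[x+np.cos(t)*p[0]-np.sin(t)*p[1],y+np.sin(t)*p[0]+np.cos(t)*p[1],p[2]]; u=proj(d,w); print(off,p,(u-[225,180])*3)
```

```text
[504.87032264 228.72559039 246.26447163] [ 0.99966276  0.02585028  0.00190769 -0.00157898] [ 0.718  0.251 -0.147  0.    -1.167  0.905]
[-0.00325982  0.00372874  0.00229352]
0 (-35, 170, 71) [111.71712365 102.8050445 ]
0 (35, 170, 71) [159.86423827  70.433966  ]
5 (-35, 175, 71) [108.54267959 100.10549352]
5 (35, 175, 71) [156.66584869  67.88769738]
```

View pics/m2.png

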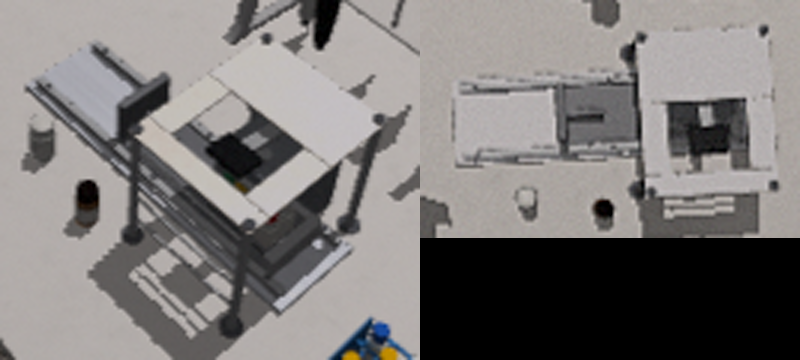

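The end plate now stands at about (118,103)-(165,72) in m2, against (112,103)-(160,70) predicted for home, so the sled is home. Bystanders look unmoved. Moving over the window.

Emit:
{"name": "servo_tool", "arguments": {
  "turn": [
    [0,0,0],
    [0,0,0],
    [0,0,0],
    [0,0,0],
    [0,0,0]
  ],
  "dp": [
    [-0.002,-0.045,0],
    [-0.002,-0.045,0],
    [-0.003,-0.045,0],
    [-0.003,-0.045,0],
    [-0.003,-0.045,0]
  ],
  "fingers": [0,0,0,0,0]
}}

```text
clock: 8.93
position: [488.4, -7.3, 244.5]
ee_rot: [1.0, 0.024, -0.0, 0.0]
contact_force: [0.2, -0.3, 0.3]
gripper_width: -0.1
```

Emit:
{"name": "servo_tool", "arguments": {
  "turn": [
    [0,0,0],
    [0,0,0],
    [0,0,0],
    [0,0,0],
    [0,0,0]
  ],
  "dp": [
    [-0.003,-0.045,0],
    [-0.003,-0.045,0],
    [-0.003,-0.04,0],
    [0,-0.025,0],
    [0,0,0]
  ],
  "fingers": [0,0,0,0,0]
}}

```text
clock: 9.55
position: [472.8, -174.5, 244.0]
ee_rot: [1.0, 0.018, -0.002, 0.001]
contact_force: [-0.6, 0.6, -0.5]
gripper_width: -0.0
```

```bash
cat > st.py <<'E'
from h import *
from scipy.spatial.transform import Rotation as R
s=read_state();print(s["position"].round(1),s["contact_force"].round(1))
q=R.from_quat([np.cos(.027),np.sin(.027),0,0]); print((q*R.from_quat(s["ee_rot"]).inv()).as_rotvec().round(4), np.round([482,-161.5]-s["position"][:2],1))
E
python3 st.py
```

```text
[ 472.8 -174.5  244. ] [-0.6  0.6 -0.5]
[ 0.0021 -0.0038  0.0176] [ 9.2 13. ]
```

Emit:
{"name": "servo_tool", "arguments": {
  "turn": [
    [0,0,0.017],
    [0,0,0],
    [0,0,0],
    [0,0,0],
    [0,0,0]
  ],
  "dp": [
    [0.005,0.007,0],
    [0.004,0.006,0],
    [0,0,-0.015],
    [0,0,-0.015],
    [0,0,-0.015]
  ],
  "fingers": [0,0,0,0,0]
}}

```text
clock: 10.18
position: [482.0, -157.8, 196.6]
ee_rot: [1.0, 0.029, -0.002, 0.001]
contact_force: [-0.3, -0.5, -0.9]
gripper_width: 0.1
```

```bash
python3 st.py
python3 - <<'E'
from h import *
d=save("scene","pics/s3.png"); a=d["img"][160:280,245:365,::-1]
e=save("top","pics/t3.png"); b=e["img"][155:230,270:345,::-1]
a=cv2.resize(a,(400,400),interpolation=2);b=cv2.resize(b,(400,400),interpolation=2)
cv2.imwrite("pics/m3.png",np.hstack([a,b]))
s=read_state();print((proj(d,s["position"])-[245,160])*400/120,(proj(e,s["position"])-[270,155])*400/75)
E
```

```text
[ 482.  -157.8  196.6] [-0.3 -0.5 -0.9]
[ 0.0014 -0.0031 -0.0039] [-0.  -3.7]
[194.27290543 200.06038784] [247.45710562 230.49433889]
```

View pics/m3.png

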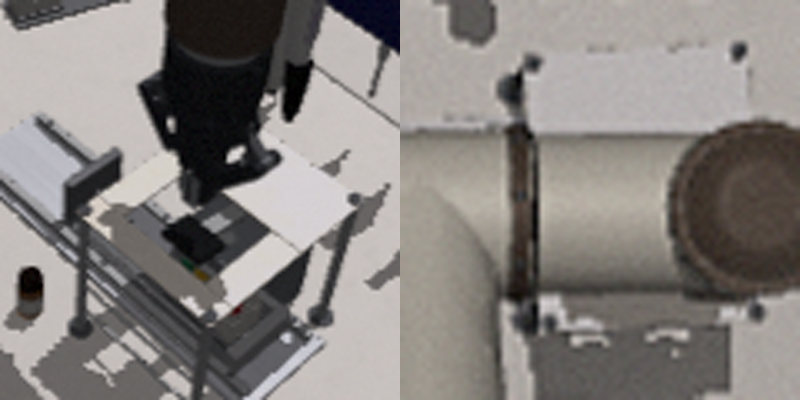

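Run:
```python
from h import *
from scipy.optimize import fsolve
d=get_image("scene"); s=read_state()["position"]
for P in[(278,158),(270,170),(235,185),(215,192),(140,85),(160,130),(178,165),(182,195),(205,205)]:
    t=np.array(P)*120/400+[245,160]
    r=fsolve(lambda a:proj(d,s+[0.054*-a[0],a[0],a[1]])-t,[0,0]); print(P,"dy,dz",r.round(1))
```

```text
(278, 158) dy,dz [-65.4 102.4]
(270, 170) dy,dz [-61.   86.1]
(235, 185) dy,dz [-34.2  46.4]
(215, 192) dy,dz [-17.4  23.5]
(140, 85) dy,dz [68.5 75.4]
(160, 130) dy,dz [43.7 44.3]
(178, 165) dy,dz [21.6 21.7]
(182, 195) dy,dz [13.8 -7.8]
(205, 205) dy,dz [-10.    1.3]
```

The fingers flare to about ±35 mm in y where they'd cross the sheet (window half 45 mm). I'll therefore centre on the window in y, which is still well on the paddle, and descend in small steps.

Emit:
{"name": "servo_tool", "arguments": {
  "turn": [
    [0.001,-0.003,-0.004],
    [0,0,0],
    [0,0,0],
    [0,0,0],
    [0,0,0]
  ],
  "dp": [
    [0.002,-0.002,0],
    [0,0,-0.008],
    [0,0,-0.008],
    [0,0,-0.008],
    [0,0,-0.008]
  ],
  "fingers": [0,0,0,0,0]
}}

```text
clock: 10.95
position: [484.8, -160.0, 164.2]
ee_rot: [1.0, 0.027, 0.001, 0.0]
contact_force: [0.7, 0.9, -0.8]
gripper_width: -0.2
```

```bash
python3 st.py
```

```text
[ 484.8 -160.   164.2] [ 0.7  0.9 -0.8]
[0.0008 0.0015 0.    ] [-2.8 -1.5]
```

Emit:
{"name": "servo_tool", "arguments": {
  "turn": [
    [0,0,0],
    [0,0,0],
    [0,0,0],
    [0,0,0],
    [0,0,0]
  ],
  "dp": [
    [-0.0005,0,-0.005],
    [0,0,-0.005],
    [0,0,-0.005],
    [0,0,-0.005],
    [0,0,-0.005]
  ],
  "fingers": [0,0,0,0,0]
}}

```text
clock: 11.58
position: [482.4, -160.2, 138.0]
ee_rot: [1.0, 0.027, -0.001, 0.001]
contact_force: [-3.6, 1.5, 4.8]
gripper_width: -0.0
```

```bash
python3 st.py
```

```text
[ 482.4 -160.2  138. ] [-3.6  1.5  4.8]
[ 0.0012 -0.0025 -0.0001] [-0.4 -1.3]
```

Emit:
{"name": "servo_tool", "arguments": {
  "turn": [
    [0,0,0],
    [0,0,0],
    [0,0,0],
    [0,0,0],
    [0,0,0]
  ],
  "dp": [
    [0,0,-0.002],
    [0,0,-0.002],
    [0,0,-0.002],
    [0,0,-0.002],
    [0,0,-0.002]
  ],
  "fingers": [0,0,0,0,0]
}}

```text
clock: 12.2
position: [482.6, -160.4, 129.4]
ee_rot: [1.0, 0.028, -0.001, 0.001]
contact_force: [-7.3, 2.9, 15.1]
gripper_width: -0.1
```

Emit:
{"name": "servo_tool", "arguments": {
  "turn": [
    [0,0,0],
    [0,0,0],
    [0,0,0],
    [0,0,0],
    [0,0,0]
  ],
  "dp": [
    [0,0,-0.002],
    [0,0,-0.002],
    [0,0,-0.002],
    [0,0,-0.002],
    [0,0,-0.001]
  ],
  "fingers": [0,0,0,0,0]
}}

```text
clock: 12.82
position: [482.6, -160.3, 129.8]
ee_rot: [1.0, 0.03, 0.0, 0.002]
contact_force: [-4.9, 1.4, 8.6]
gripper_width: 0.0
```

At the stop (z≈129, force above the 6 N spring push); holding for another second or so.

Emit:
{"name": "servo_tool", "arguments": {
  "turn": [
    [0,0,0],
    [0,0,0],
    [0,0,0],
    [0,0,0],
    [0,0,0]
  ],
  "dp": [
    [0,0,-0.002],
    [0,0,-0.002],
    [0,0,-0.002],
    [0,0,-0.002],
    [0,0,-0.002]
  ],
  "fingers": [0,0,0,0,0]
}}

```text
clock: 13.45
position: [482.7, -160.4, 129.4]
ee_rot: [0.999, 0.032, 0.002, 0.004]
contact_force: [-7.7, 3.9, 16.3]
gripper_width: 0.1
```

Emit:
{"name": "servo_tool", "arguments": {
  "turn": [
    [0,0,0],
    [0,0,0],
    [0,0,0],
    [0,0,0],
    [0,0,0]
  ],
  "dp": [
    [0,0,-0.002],
    [0,0,-0.002],
    [0,0,0.004],
    [0,0,0.006],
    [0,0,0.008]
  ],
  "fingers": [0,0,0,0,0]
}}

```text
clock: 14.08
position: [483.4, -160.3, 148.8]
ee_rot: [0.999, 0.033, 0.004, 0.004]
contact_force: [-0.7, 1.3, 3.6]
gripper_width: -0.0
```

Emit:
{"name": "servo_tool", "arguments": {
  "turn": [
    [0,0,0],
    [0,0,0],
    [0,0,0],
    [0,0,0],
    [0,0,0]
  ],
  "dp": [
    [0,0,0.008],
    [0,0,0.008],
    [0,0,0.01],
    [0,0,0.01],
    [0,0,0.015]
  ],
  "fingers": [0,0,0,0,0]
}}

```text
clock: 14.7
position: [484.1, -160.1, 201.5]
ee_rot: [0.999, 0.033, 0.004, 0.004]
contact_force: [0.5, 0.5, 0.7]
gripper_width: -0.1
```

Emit:
{"name": "servo_tool", "arguments": {
  "turn": [
    [0,0,0],
    [0,0,0],
    [0,0,0],
    [0,0,0],
    [0,0,0]
  ],
  "dp": [
    [0,0,0.03],
    [0,0,0.03],
    [0,0.04,0.01],
    [0,0.045,0],
    [0,0.045,0]
  ],
  "fingers": [0,0,0,0,0]
}}

```text
clock: 15.32
position: [483.9, -29.3, 276.7]
ee_rot: [1.0, 0.029, 0.006, 0.004]
contact_force: [0.4, -0.0, 0.3]
gripper_width: 0.1
```

Emit:
{"name": "servo_tool", "arguments": {
  "turn": [
    [0,0,0],
    [0,0,0],
    [0,0,0],
    [0,0,0],
    [0,0,0]
  ],
  "dp": [
    [0,0.045,0],
    [0,0.045,0],
    [0,0.045,0],
    [0,0.045,0],
    [0,0.04,0]
  ],
  "fingers": [0,0,0,0,0]
}}

```text
clock: 15.95
position: [482.5, 197.9, 279.2]
ee_rot: [1.0, 0.029, 0.007, 0.003]
contact_force: [0.9, -0.4, -0.1]
gripper_width: -0.1
```

```bash
python3 st.py
python3 - <<'E'
from h import *
d=save("scene","pics/s4.png"); a=d["img"][180:300,225:365,::-1]
e=save("top","pics/t4.png"); b=e["img"][155:230,225:345,::-1]
a=cv2.resize(a,(420,360),interpolation=2);b=cv2.resize(b,(380,238),interpolation=2)
b=np.vstack([b,np.zeros((122,380,3),np.uint8)]);cv2.imwrite("pics/m4.png",np.hstack([a,b]))
E
```

```text
[482.5 197.9 279.2] [ 0.9 -0.4 -0.1]
[ 0.0063  0.0134 -0.0048] [  -0.5 -359.4]
```

View pics/m4.png

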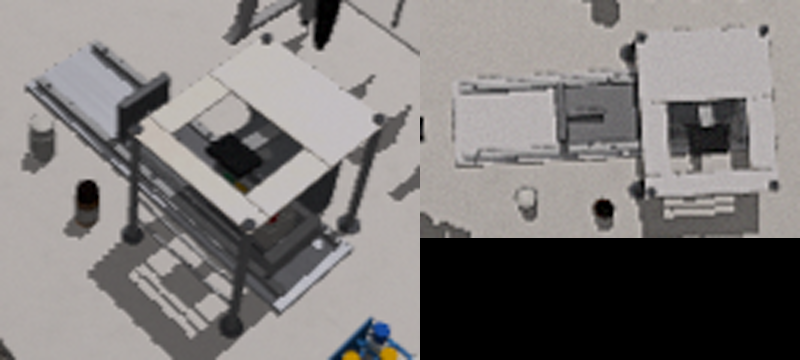

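The picture matches the one taken before the press: paddle back up at (235,155), sled still home, vials and guard unmoved.

```bash
python3 -c "from bench import *; print(job_done())"
```

```text
the job is handed in; nothing more can be done
None
```

The job is done and handed in at about 16 s on the robot's clock. `job_done()` gives no verdict.

- **Sled:** I pushed the largest sled, the one on the press bed, with the shut fingertips. It stopped with the force rising to about 13 N and the tool at y = 22.5 mm, where I had predicted about 25 mm. The next picture put the end plate's outer edge within about 2 camera pixels of its predicted home position.
- **Lever:** I then went down through the window and pressed the paddle to its stop at z ≈ 129 mm, with 9–16 N on it. It stayed down for about 1.5 s and then came back up.
- **Last checks:** The final picture shows the paddle up, the sled still home, and the guard and nearby vials unmoved. I saw no sign of touching the guard. The force readings at the ends of the moves in and out of the window showed only the paddle's push.

One deviation: on the first way down to the sled, the tool drifted about 10 mm and tilted slightly. I corrected this before touching anything.

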